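Reset the label printer at the coconut-drink stall

ROBOT

A 6-joint arm with a two-finger parallel gripper is mounted at the origin on the work surface. World frame = base frame: x ahead of the robot, y to its left, z up, the work surface at z = 0. Lengths are in m, angles in rad, forces in N, time in s.
With the tool pointing down it reaches from about 0.325 to 0.775 m from the base axis. Payload 5.5 kg.
Tool frame: the origin (TCP) lies on the mounting face of the last link; the fingertips stand 182 mm ahead of it and the grasp point (between the pads) lies 163 mm ahead of it (tip_reach is the distance from the TCP to the fingertips, in m); y points along the fingers, z is the direction in which the jaws open and shut, and the axes are right-handed (so a half turn about y gives the same grasp; the last joint's range is limited). The gripper opens to 88 mm and grips with 3 to 60 N. Pads are 20 mm wide; open, the fingers measure 115 mm over their backs; the gripper's body (75 mm by 178 mm) begins 61 mm behind the grasp point.
Start: joints at [-1.37, 0.091, 1.231, -0, 1.82, -0.057], TCP at [0.153, -0.58, 0.405] pointing down, gripper open.
Joint ranges: [-2.87, 2.87], [-0.86, 2.18], [0.17, 2.46], [-1.51, 4.65], [0.06, 2.69], [-2.65, 2.65]. Speed limits (rad/s): [2.57, 2.57, 3.01, 3.14, 3.14, 3.14].

INTERFACE

Orientations are given as a unit quaternion [w, x, y, z].
In Python, from workcell import get_state, grab_frame, sign_off, recognise, trace, tip_reach gives the robot as it stands. The module is installed in compiled form; this text tells all that it offers.
- The arm moves only by the tool step_arm, never from a script. Its argument "targets" is one flat list of numbers, 7 for each row, row after row: the shift along the tool's x, y, z in cm, then the turn, a rotation vector about the tool's x, y, z in degrees, then the opening, from 0 (shut) to 1 (fully open). In form: [dx, dy, dz, wx, wy, wz, hand, dx, dy, dz, wx, wy, wz, hand, ...]. A call has 1 to 10 rows; each row shifts and turns the commanded pose from where the row before left it, along the tool's axes as they then stand; what a row does not reach is not made up. A row lasts 1/12 s, in which the tool goes at most 41.7 mm and 7.16 degrees, less where a joint would pass 70% of its speed; a pose out of reach is approached as far as the arm can. A call with a gripper value outside its range is refused whole. The fingers move at their own pace and stop on an object; "force" is the grip in N (left out, the last holds). Time passes only in rows, so rows that do not move let the fingers close. It gives the time, the measured TCP pose, the force and the opening at its end, in the units of the state.
- get_state(): the state, without advancing time (a new reading comes with each control period).
- grab_frame(name): name is "scene" or "top" or "wrist"; returns a dict with "frame" (420x560x3 uint8, red, green, blue), "K" (3x3 intrinsics, pixels), "position" and "attitude" of the camera in the world. Camera axes: x right, y down, z forward; pixel columns grow to the right and rows downward; lengths in m; the calibration is good to about 2 mm. A picture is of the moment at which its call begins. There is no depth.
- sign_off(): hands the job in, once; it reports no verdict.
Trained networks look in a picture, given as the dict that the camera call returned (one of the last four; its "shot" number tells which), for a name from the list of things; names that differ only in an ending like _2 or _b are one class to them, and where a whole thing is asked for, a point or a joint stands for the part that bears it (a point fixed in the world has none). Each returns a list of dicts, best first, with "p" (0 to 1); they miss things now and then, are a little off and sometimes report something else, mostly with a low value. They report only what shows in the picture. A call takes as long as a camera call.
- recognise(picture, target): "box" ([centre column, centre row, width, height] in pixels, round what is visible of it).
- trace(picture, target): "pixels" (420x560 bool, what is visible of it) and "box" ([centre column, centre row, width, height] in pixels, round what is visible of it).
The state is a dict: "t": time; "q": joint angles; "qd": joint speeds; "tau": joint torques, N m; "ee_pos": TCP position; "orientation": TCP orientation; "contact_force": force on the tool from outside, world axes, zero at the start; "wrist_torque": the same for the moment, N m; "width": finger opening in m.
Only numpy, scipy, OpenCV 4.12 (cv2) and the standard library are available. Lean on these libraries where they do the work, as an engineer would, in place of code of your own. Each camera call takes 0.05 s, during which the arm holds its last target.

TASK

Reset the label printer on the counter: first turn its darkness knob fully anticlockwise to the end stop, then take the orange pin tool from the wooden block, reach its steel pin through the small round hole in the printer's top and push the recessed red reset button fully down. Leave the blue marker, the bottle and the coconuts where they are, and finish with the tool still in the gripper, upright, holding the button down.

Things in the scene. Friction and masses are not known exactly. Their poses are not given: they have to be found in the camera images.
- printer: Fixed label printer, white with grey top panel; 220 (own x) x 240 (own y) x 100 mm high; origin at the centre of its underside, front faces own -x. The top panel is 100 mm above the counter; a white roll cover 75 x 220 x 20 mm stands on its rear (own x +30 to +105 mm). Knob axis at own (-50, +60) mm, reset hole at own (-50, -60) mm.
- darkness (a joint): Black knob on the printer's top; rad, 0 at the anticlockwise end stop (seen from above), growing clockwise to 4.7; starts at 0.9 to 2.6. Stays where left; turns with about 0.03 N m. At 0 its bar lies along the printer's x with the bar's white mark towards the printer's front (-x); at q the bar is turned q clockwise from there.
- darkness_grip (a point): Point on the knob's axis at gripping height, 37 mm above the top panel (137 mm above the counter). The bar grip is 42 mm long, 14 mm wide (pinch it across these 14 mm) and stands from 12 to 44 mm above the panel, on a disc of 44 mm diameter. This point turns with the knob.
- reset_hole (a point): Centre of the mouth of the round reset hole, level with the top panel (100 mm above the counter), framed by a thin red ring of 23 mm diameter. The hole is 14 mm in diameter and vertical; the button's top lies 22 mm below the mouth. The point's axes are those of the printer, z up.
- reset_button (a joint): Red spring button at the bottom of the reset hole; m pressed down, 0 released, 0.005 fully down. It starts to yield at 1.8 N and is fully down at 6 N, against a hard stop; it springs back if let go.
- button_top (a point): Centre of the top face of the reset button (13 mm diameter); goes down with it.
- pin_tool: Loose orange-handled pin tool, 60 g (x 0.7 to 1.4), upright in one of the block's two holes. Origin at the pin's tip, own z up along the tool: steel pin, 5 mm diameter, 0 to 45 mm; black collar, 30 mm diameter, 45 to 51 mm; round orange handle, 18 mm diameter, 51 to 116 mm. The collar rests on the block's top, the pin hangs hidden in the hole: lift 50 mm or more to clear it.
- pin_tip (a point): Tip of the pin tool's pin (10 mm above the counter at the start, so the handle then stands from 61 to 126 mm above the counter).
- pin_grip (a point): Point on the pin tool's axis in the middle of the handle, 85 mm from the tip.
- marker: Loose blue marker of the same handle and collar in the other hole of the block; origin at its tip. Its tip of 17 mm diameter is too thick for the reset hole. To be left alone.
- tool_block: Fixed wooden block 150 (own x) x 50 (own y) x 55 mm high; origin at the centre of its underside; two upright holes of 21 mm diameter, 50 mm deep, at own x = -45 and +45 mm.
- coconut_1: Brown coconut drink, 110 mm wide, 115 mm high with its blue cap, yellow labels; origin at the centre of its underside. To be left alone.
- coconut_2: Another coconut drink of the same kind and size. To be left alone.
- bottle: Amber glass bottle with black cap, 64 mm in diameter, 140 mm high; origin at the centre of its underside. To be left alone.

How it is judged:
By the outcome, as a careful person would: the job done as asked, in the order asked, and still so for the second after the job is handed in, while the arm keeps its last pose, push and grip.
It also fails if it takes over 72 s, if anything falls off the work surface, if the arm or the gripper's body presses on something with over 40 N, if the wrist force passes 120 N, or if a joint passes its speed limit or range.

## Working session

There is one attempt and no reset: what is moved stays moved. The work goes in short steps, Python scripts to look and compute and a tool call to move; the robot and the scene stay as the last step left them, time stands still between calls to the robot, and variables do not carry over. Pictures are saved under pics/ and viewed, and the job is handed in when it is done.

Besides the shell and the picture viewer there is one more tool, called after "Emit:" by a JSON object that holds its "method" and its "body", one argument or row to a line. step_arm: Moves the arm, as the interface text tells. Its arguments: {"type":"object","properties":{"targets":{"type":"array","items":{"type":"number"}},"force":{"type":"number"}},"required":["targets"]}

```bash
mkdir -p pics; cat > h.py <<'E'
import numpy as np, cv2
from workcell import *
from scipy.spatial.transform import Rotation as R
def rot(q): return R.from_quat([q[1],q[2],q[3],q[0]]).as_matrix()
def camR(p):
    a=np.array(p["attitude"],float)
    return a if a.shape==(3,3) else rot(a)
def px2plane(p,u,v,z):
    d=camR(p)@np.linalg.inv(p["K"])@np.array([u,v,1.0]); o=np.array(p["position"])
    return o+d*(z-o[2])/d[2]
def proj(p,X):
    c=camR(p).T@(np.array(X)-np.array(p["position"])); w=np.array(p["K"])@c
    return w[:2]/w[2]
def save(p,n,scale=1): 
    cv2.imwrite("pics/"+n+".png",cv2.resize(p["frame"][:,:,::-1],None,fx=scale,fy=scale))
E
python3 - <<'E'
from h import *
print(get_state())
for n in ["scene","top","wrist"]:
    p=grab_frame(n); save(p,n+"0",1.4); print(n,p["position"],p["attitude"],p["K"])
    for t in ["printer","darkness","pin_tool","marker","tool_block","reset_button","bottle","coconut_1"]:
        print(t,[(np.round(r["box"]),round(r["p"],2)) for r in recognise(p,t)][:3])
E
```

```text
{'t': 0.0, 'q': array([-1.36970916e+00,  9.18091632e-02,  1.23187216e+00, -5.49715860e-06,
        1.81977537e+00, -5.67116358e-02]), 'qd': array([-0.00081909, -0.0003586 , -0.00106197,  0.00046205,  0.00137137,
       -0.00015856]), 'tau': array([-3.19273262e-03, -4.46446180e+01, -4.06447363e+01,  6.95489254e-02,
        2.94229842e-02, -1.50297237e-04]), 'ee_pos': array([ 0.15297201, -0.58022222,  0.40354405]), 'orientation': array([ 0.09084353, -0.09094235,  0.70189754, -0.70058317]), 'contact_force': array([-0.34221927, -0.97248807,  0.09116247]), 'wrist_torque': array([-0.00178318,  0.00306138,  0.01310498]), 'width': 0.0879028433382274}
scene [ 1.24818998 -0.5255922   0.95411431] [-0.32502557  0.82051069  0.43894276 -0.16867082] [[531.69079654   0.         281.54664718]
 [  0.         531.69079654 212.19760066]
 [  0.           0.           1.        ]]
printer []
darkness [(array([273., 169.,  22.,  25.]), 0.65)]
pin_tool [(array([363., 165.,   6.,  28.]), 0.55)]
marker [(array([347., 144.,  16.,  27.]), 0.73)]
tool_block [(array([355., 175.,  46.,  56.]), 0.82)]
reset_button 
[... 514 characters left out ...]
., 279.,  15.,  16.]), 0.83)]
pin_tool [(array([176., 247.,  13.,   7.]), 0.64)]
marker [(array([164., 283.,  15.,   9.]), 0.61)]
tool_block [(array([176., 266.,  36.,  60.]), 0.87)]
reset_button []
bottle [(array([201., 179.,  30.,  30.]), 0.61)]
coconut_1 [(array([422., 272.,  40.,  45.]), 0.76), (array([279., 264.,  97., 100.]), 0.64), (array([282., 164.,  40.,  43.]), 0.61)]
wrist [ 0.23178071 -0.55871668  0.38485539] [ 0.11904123  0.78285487 -0.60378918 -0.09168459] [[375.71072795   0.         279.54308118]
 [  0.         375.71072795 216.62483153]
 [  0.           0.           1.        ]]
printer []
darkness []
pin_tool []
marker []
tool_block []
reset_button []
bottle []
coconut_1 []
```

View pics/top0.png

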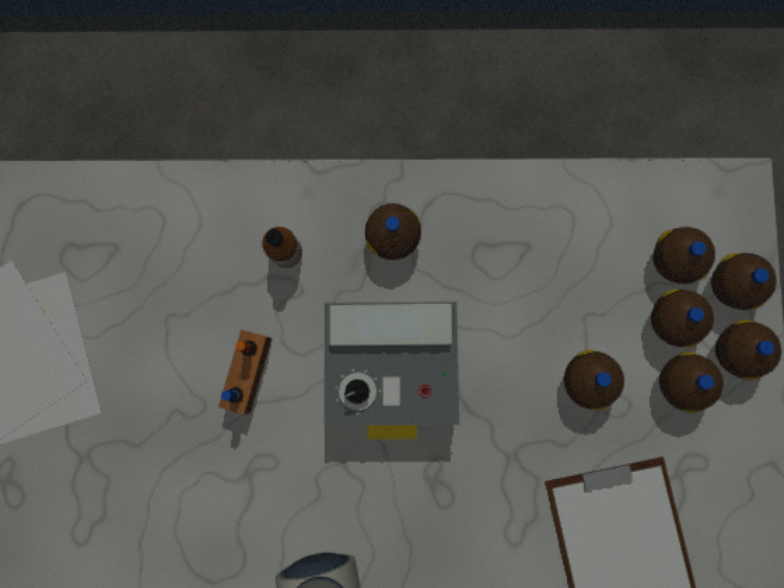

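View pics/scene0.png

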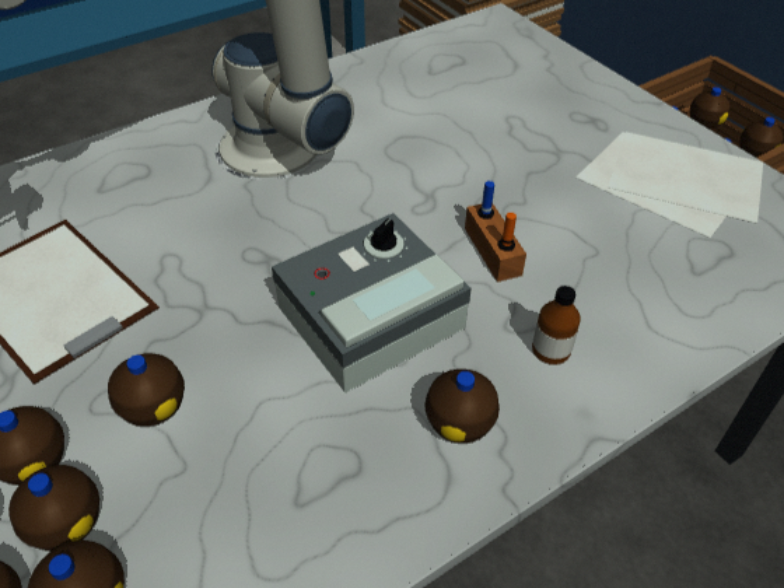

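```bash
python3 - <<'E'
from h import *
p=grab_frame("top")
f=p["frame"][200:330,140:340]; cv2.imwrite("pics/topcrop.png",cv2.resize(f[:,:,::-1],None,fx=4,fy=4,interpolation=cv2.INTER_CUBIC))
p=grab_frame("scene")
f=p["frame"][110:260,220:420]; cv2.imwrite("pics/scenecrop.png",cv2.resize(f[:,:,::-1],None,fx=4,fy=4,interpolation=cv2.INTER_CUBIC))
E
```

```text
(no output)
```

View pics/topcrop.png

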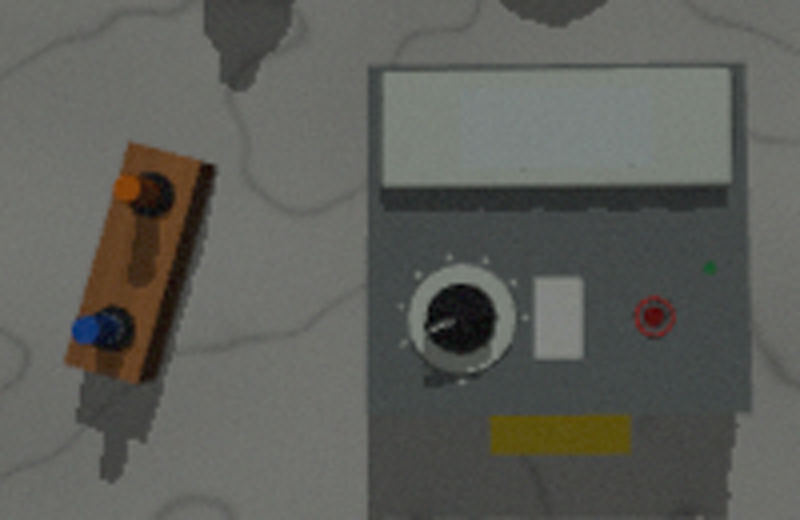

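View pics/scenecrop.png

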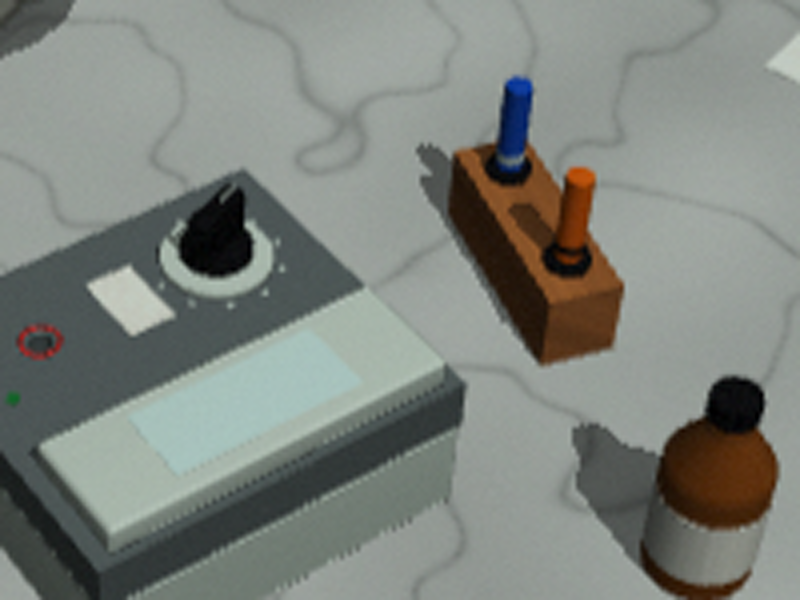

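```bash
python3 - <<'E'
from h import *
p=grab_frame("top"); f=p["frame"].astype(int)
r,g,b=f[...,0],f[...,1],f[...,2]
c=lambda x,y:(140+(x+.5)/4-.5,200+(y+.5)/4-.5)
hole=px2plane(p,*c(655,317),.1); print("hole",hole)
knob=px2plane(p,*c(462,318),.102); print("knob",knob)
tl=px2plane(p,*c(368,65),.1);tr=px2plane(p,*c(745,64),.1);br=px2plane(p,*c(751,412),.1);bl=px2plane(p,*c(367,412),.1)
print(tl,tr,br,bl)
m=px2plane(p,*c(440,326),.144); print("mark",m)
for nm,z in (("orange top",.126),):
    print(nm,px2plane(p,*c(127,188),z), "collar",px2plane(p,*c(153,195),.061))
print("blue",px2plane(p,*c(87,329),.126),px2plane(p,*c(116,329),.061))
print("bottle top",px2plane(p,*np.array([274/1.4,237/1.4]),.14))
s=grab_frame("scene")
c2=lambda x,y:(220+(x+.5)/4-.5,110+(y+.5)/4-.5)
print("scene hole",px2plane(s,*c2(40,341),.1),"orange top",px2plane(s,*c2(579,175),.126),"collar",px2plane(s,*c2(567,259),.061),"knob",px2plane(s,*c2(217,253),.102))
st=get_state(); M=rot(st["orientation"]); print(M)
w=grab_frame("wrist"); print("cam in tool",M.T@(np.array(w["position"])-st["ee_pos"]), M.T@camR(w))
E
```

```text
hole [ 0.48378775 -0.14496592  0.1       ]
knob [ 0.48332847 -0.02443095  0.102     ]
[0.6429626  0.03631865 0.1       ] [ 0.64301857 -0.20321288  0.1       ] [ 0.42520832 -0.20412485  0.1       ] [0.4253962  0.03451238 0.1       ]
mark [ 0.4788281  -0.01380113  0.144     ]
orange top [0.56340274 0.18158395 0.126     ] collar [0.56284969 0.18004441 0.061     ]
blue [0.4770774  0.20383733 0.126     ] [0.47629483 0.20185182 0.061     ]
bottle top [0.75502288 0.12262095 0.14      ]
scene hole [ 0.4829903  -0.14401635  0.1       ] orange top [0.56203161 0.18132506 0.126     ] collar [0.56489019 0.17967883 0.061     ] knob [ 0.47884749 -0.02153472  0.102     ]
[[-9.66945420e-01  4.29588226e-06  2.54983438e-01]
 [-2.54983438e-01 -3.75949261e-05 -9.66945420e-01]
 [ 5.43219985e-06 -9.99999999e-01  3.74476205e-05]]
cam in tool [-0.08167508  0.01981893 -0.00066123] [[ 9.49377580e-04  9.54847942e-01  2.97093429e-01]
 [-1.31667292e-04 -2.97093441e-01  9.54848402e-01]
 [ 9.99999541e-01 -9.45629152e-04 -1.56331609e-04]]
```

Emit:
{"method": "step_arm", "body": {
  "targets": [-2.3, 0, -2.25, 0, 0, 0, 1, -2.3, 0, -2.25, 0, 0, 0, 1, -2.3, 0, -2.25, 0, 0, 0, 1, -2.3, 0, -2.25, 0, 0, 0, 1, -2.3, 0, -2.25, 0, 0, 0, 1, -2.3, 0, -2.25, 0, 0, 0, 1, -2.3, 0, -2.25, 0, 0, 0, 1, -2.3, 0, -2.25, 0, 0, 0, 1, -2.3, 0, -2.25, 0, 0, 0, 1, -2.3, 0, -2.25, 0, 0, 0, 1]
}}

```text
t: 2.43
ee_pos: [0.3184, -0.3025, 0.4049]
orientation: [-0.091, 0.091, -0.701, 0.701]
contact_force: [0.8, -0.1, 0.1]
width: 0.0874
```

Emit:
{"method": "step_arm", "body": {
  "targets": [-2.3, 0, -2.25, 0, 0, 0, 1, -2.3, 0, -2.25, 0, 0, 0, 1, -2.3, 0, -2.25, 0, 0, 0, 1, -2.3, 0, -2.25, 0, 0, 0, 1, -2.3, 0, -2.25, 0, 0, 0, 1, -2.3, 0, -2.25, 0, 0, 0, 1, -2.3, 0, -2.25, 0, 0, 0, 1, -2.3, 0, -2.25, 0, 0, 0, 1, -2.3, 0, -2.25, 0, 0, 0, 1, -2.3, 0, -2.25, 0, 0, 0, 1]
}}

```text
t: 3.27
ee_pos: [0.4835, -0.0261, 0.4049]
orientation: [-0.091, 0.091, -0.701, 0.701]
contact_force: [0.1, 0.7, 0.3]
width: 0.0881
```

Emit:
{"method": "step_arm", "body": {
  "targets": [0, 0, 0, 0, -7, 0, 1, 0, 0, 0, 0, -7, 0, 1, 0, 0, 0, 0, -7, 0, 1, 0, 0, 0, 0, -7, 0, 1, 0, 0, 0, 0, -7, 0, 1, 0, 0, 0, 0, -7, 0, 1, 0, 0, 0, 0, -7, 0, 1, 0, 0, 0, 0, -7, 0, 1, 0, 0, 0, 0, -7, 0, 1, 0, 0, 0, 0, -7, 0, 1]
}}

```text
t: 4.1
ee_pos: [0.483, -0.0278, 0.4047]
orientation: [-0.478, 0.478, -0.521, 0.521]
contact_force: [-0.7, -0.2, 0.6]
width: 0.0879
```

Emit:
{"method": "step_arm", "body": {
  "targets": [0, 0, 0, 0, -7, 0, 1, 0, 0, 0, 0, -7, 0, 1, 0, 0, 0, 0, -7, 0, 1, 0, 0, 0, 0, -5, 0, 1, 0, 0, 0, 0, 0, 0, 1, 0, 0, 0, 0, 0, 0, 1]
}}

```text
t: 4.6
ee_pos: [0.483, -0.0278, 0.4047]
orientation: [0.581, -0.581, 0.402, -0.403]
contact_force: [0.4, 0.4, -0.3]
width: 0.0879
```

```bash
python3 - <<'E'
from h import *
w=grab_frame("wrist"); save(w,"w1",1.4); st=get_state()
M=rot(st["orientation"]); print(st["t"],st["ee_pos"],st["q"],np.degrees(np.arctan2(M[1,2],M[0,2])),st["contact_force"])
for X in [(.484,-.0245,.102),(.484,-.145,.1)]: print(proj(w,X)*1.4)
E
```

```text
4.65 [ 0.48301259 -0.02777378  0.40470523] [-1.27775755e-01 -2.21675596e-01  1.52993853e+00  1.32097163e-05
  1.83318592e+00 -4.87359359e-01] 20.602819456587135 [-0.72220069  0.3968237  -0.46196812]
[395.48955755 289.24921342]
[327.47645854 461.80816312]
```

View pics/w1.png

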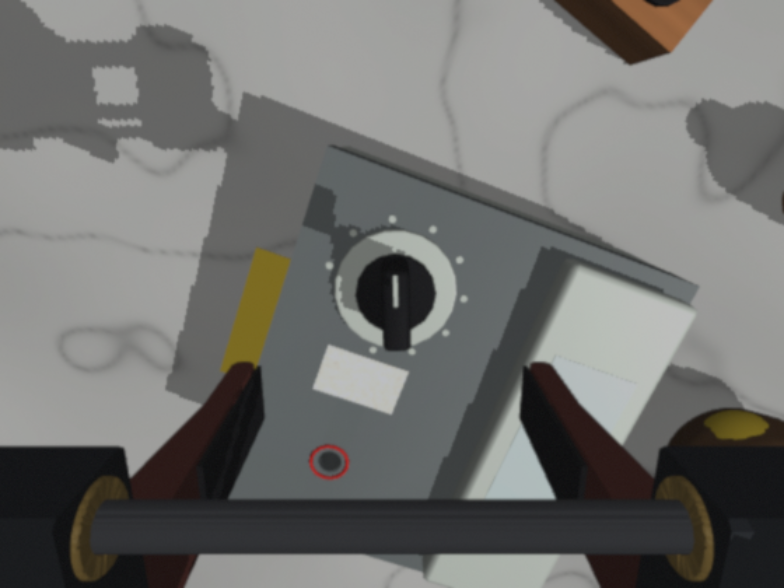

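Emit:
{"method": "step_arm", "body": {
  "targets": [-0.27, 2, 0.2, 0, 0, 0, 1, 0, 2.5, 0, 0, 0, 0, 1, 0, 2.5, 0, 0, 0, 0, 1, 0, 2, 0, 0, 0, 0, 1, 0, 1, 0, 0, 0, 0, 1, 0, 0.4, 0, 0, 0, 0, 1, 0, 0, 0, 0, 0, 0, 1]
}}

```text
t: 5.23
ee_pos: [0.4839, -0.0246, 0.3002]
orientation: [-0.582, 0.582, -0.402, 0.402]
contact_force: [-0.6, -0.2, 0.4]
width: 0.0878
```

```bash
python3 - <<'E'
from h import *
w=grab_frame("wrist"); save(w,"w2",1.4); st=get_state()
print(st["t"],st["ee_pos"],st["contact_force"])
E
```

```text
5.2833 [ 0.48409329 -0.02458032  0.30139543] [-0.79369505 -0.51202601 -0.29639253]
```

View pics/w2.png

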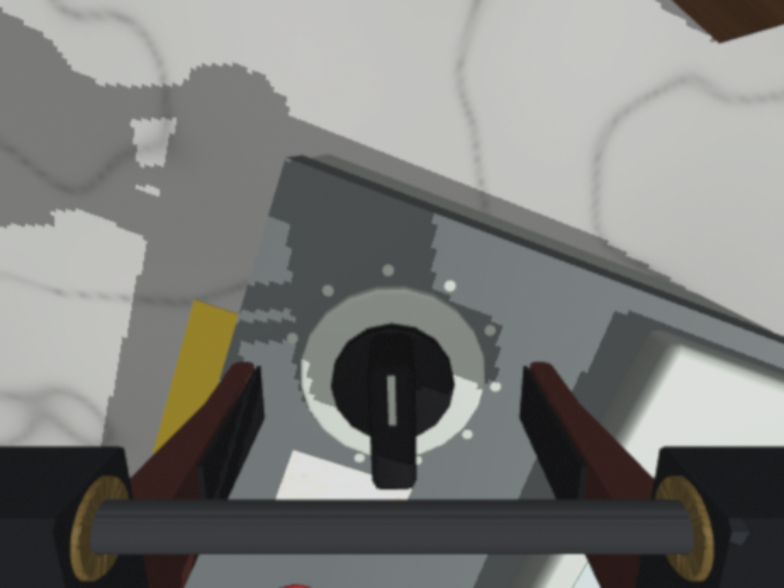

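Bar centred between the pads and parallel to them (bar x≈392, rows 335–485). Close.

Emit:
{"method": "step_arm", "body": {
  "targets": [0, 0, 0, 0, 0, 0, 0, 0, 0, 0, 0, 0, 0, 0, 0, 0, 0, 0, 0, 0, 0, 0, 0, 0, 0, 0, 0, 0, 0, 0, 0, 0, 0, 0, 0, 0, 0, 0, 0, 0, 0, 0],
  "force": 20
}}

```text
t: 5.78
ee_pos: [0.484, -0.0245, 0.3009]
orientation: [0.582, -0.582, 0.402, -0.402]
contact_force: [0.6, 1.0, 0.7]
width: 0.0511
```

Emit:
{"method": "step_arm", "body": {
  "targets": [0, 0, 0, 0, 0, 0, 0, 0, 0, 0, 0, 0, 0, 0, 0, 0, 0, 0, 0, 0, 0, 0, 0, 0, 0, 0, 0, 0]
}}

```text
t: 6.12
ee_pos: [0.484, -0.0245, 0.3006]
orientation: [-0.582, 0.582, -0.402, 0.402]
contact_force: [0.0, 0.1, 0.4]
width: 0.0247
```

```bash
python3 -c "
from h import *
print(get_state())"
```

```text
{'t': 6.1167, 'q': array([-1.20910354e-01, -2.19031907e-01,  1.71162617e+00,  1.39277649e-05,
        1.64911525e+00, -4.83451880e-01]), 'qd': array([ 7.65383773e-04, -1.67643067e-03, -3.40033614e-04,  6.16028755e-04,
        7.51543909e-05, -4.23401557e-04]), 'tau': array([-1.66136135e-05, -3.11074877e+01, -4.05725992e+01,  5.73375437e-02,
        4.80631005e-02,  2.03774762e-04]), 'ee_pos': array([ 0.48395546, -0.02454966,  0.30058143]), 'orientation': array([-0.58193289,  0.5819626 , -0.40170642,  0.40162868]), 'contact_force': array([0.01100132, 0.12797279, 0.3502021 ]), 'wrist_torque': array([-0.03222533, -0.11105465,  0.04080078]), 'width': 0.024745640867670563}
```

Emit:
{"method": "step_arm", "body": {
  "targets": [0, 0, 0, 0, 0, 0, 0, 0, 0, 0, 0, 0, 0, 0, 0, 0, 0, 0, 0, 0, 0, 0, 0, 0, 0, 0, 0, 0]
}}

```text
t: 6.45
ee_pos: [0.484, -0.0246, 0.3006]
orientation: [0.582, -0.582, 0.402, -0.402]
contact_force: [-0.1, -0.2, -0.7]
width: 0.0137
```

Emit:
{"method": "step_arm", "body": {
  "targets": [0, 0, 0, 0, -6, 0, 0, 0, 0, 0, 0, -6, 0, 0, 0, 0, 0, 0, -6, 0, 0, 0, 0, 0, 0, -6, 0, 0, 0, 0, 0, 0, -6, 0, 0, 0, 0, 0, 0, -6, 0, 0, 0, 0, 0, 0, -6, 0, 0, 0, 0, 0, 0, -6, 0, 0, 0, 0, 0, 0, -6, 0, 0, 0, 0, 0, 0, -6, 0, 0]
}}

```text
t: 7.28
ee_pos: [0.4839, -0.0247, 0.3006]
orientation: [-0.705, 0.705, -0.055, 0.055]
contact_force: [-0.3, -1.1, -0.5]
width: 0.014
```

```bash
python3 - <<'E'
from h import *
w=grab_frame("wrist"); save(w,"w3",1.4); st=get_state()
M=rot(st["orientation"]); print(st["ee_pos"],st["q"],np.degrees(np.arctan2(M[1,2],M[0,2])),st["contact_force"],st["wrist_torque"],st["width"])
E
```

```text
[ 0.48386641 -0.02474649  0.30058555] [-1.21138795e-01 -2.19090787e-01  1.71166938e+00 -5.59870006e-04
  1.64944051e+00 -1.54184051e+00] 81.39770547838775 [-0.37442301 -1.12445092  0.47780278] [-0.18069233 -0.00855305 -0.00365843] 0.013953230252057162
```

View pics/w3.png

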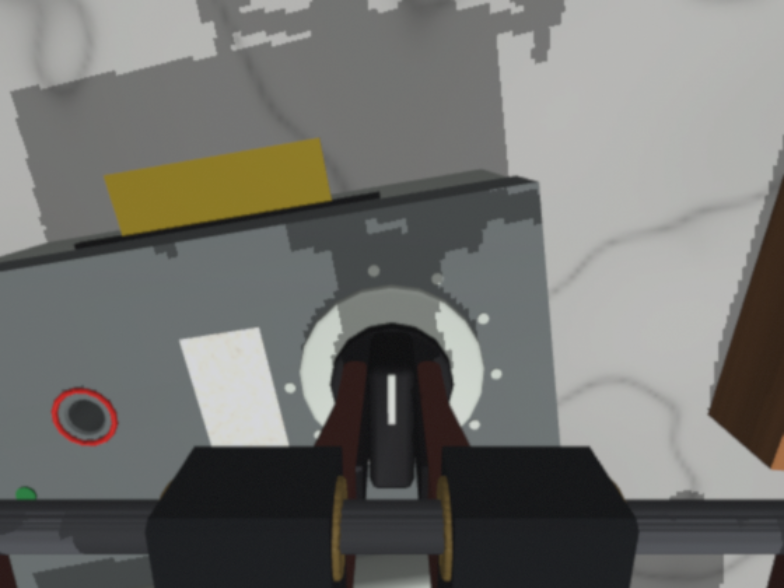

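Emit:
{"method": "step_arm", "body": {
  "targets": [0, 0, 0, 0, -2, 0, 0, 0, 0, 0, 0, -2, 0, 0, 0, 0, 0, 0, -2, 0, 0, 0, 0, 0, 0, -1, 0, 0, 0, 0, 0, 0, 0, 0, 0]
}}

```text
t: 7.75
ee_pos: [0.4839, -0.0247, 0.3006]
orientation: [-0.707, 0.707, -0.014, 0.014]
contact_force: [-0.9, -1.5, 0.1]
width: 0.0142
```

```bash
cat > s.py <<'E'
from h import *
st=get_state()
M=rot(st["orientation"]); print(st["t"],st["ee_pos"],st["q"][5],np.degrees(np.arctan2(M[1,2],M[0,2])),M[2].round(4),st["contact_force"],st["wrist_torque"],st["width"],st["tau"][5])
E
python3 s.py
```

```text
7.75 [ 0.48386395 -0.02473756  0.30060046] -1.6516535357899103 87.69104056723391 [-4.e-04 -1.e+00 -6.e-04] [-0.92772602 -1.50119786  0.11920465] [-0.3139644   0.11090076  0.03135987] 0.014150498216152895 -0.24314135313034058
```

Emit:
{"method": "step_arm", "body": {
  "targets": [0, 0, 0, 0, -1, 0, 0, 0, 0, 0, 0, -1, 0, 0, 0, 0, 0, 0, 0, 0, 0]
}}

```text
t: 8.0
ee_pos: [0.4839, -0.0247, 0.3006]
orientation: [-0.707, 0.707, -0.001, 0.001]
contact_force: [-2.7, -2.6, -0.3]
width: 0.0137
```

```bash
python3 s.py
```

```text
8.0 [ 0.48387583 -0.0247311   0.3005862 ] -1.6883607705085986 89.79578527118167 [-5.e-04 -1.e+00 -6.e-04] [-2.73904288 -2.60749169 -0.30423092] [-0.45765123  0.14437584  0.00947917] 0.01372854535879079 -0.1885649375617504
```

Emit:
{"method": "step_arm", "body": {
  "targets": [0, 0, 0, 0, -1.5, 0, 0, 0, 0, 0, 0, -1.5, 0, 0, 0, 0, 0, 0, 0, 0, 0]
}}

```text
t: 8.25
ee_pos: [0.4838, -0.0248, 0.3006]
orientation: [-0.707, 0.707, 0.017, -0.017]
contact_force: [-2.4, -2.9, 0.6]
width: 0.0143
```

```bash
python3 s.py
```

```text
8.25 [ 0.48379018 -0.02477791  0.3005893 ] -1.7397302379030324 92.73094513228864 [-8.e-04 -1.e+00 -4.e-04] [-2.40922379 -2.90313509  0.64890569] [-0.44535999  0.36650175 -0.55707642] 0.014319271564740162 -0.9474281966686249
```

Emit:
{"method": "step_arm", "body": {
  "targets": [0, 0, 0, 0, -2, 0, 0, 0, 0, 0, 0, -2, 0, 0, 0, 0, 0, 0, 0, 0, 0]
}}

```text
t: 8.5
ee_pos: [0.4838, -0.0247, 0.3006]
orientation: [-0.706, 0.706, 0.041, -0.042]
contact_force: [-3.1, -3.0, 1.5]
width: 0.0156
```

```bash
python3 s.py;python3 - <<'E'
from h import *
w=grab_frame("wrist"); save(w,"w4",1.4)
E
```

```text
8.5 [ 0.48379472 -0.02474713  0.3005555 ] -1.8093487102658152 96.72207928517348 [-8.e-04 -1.e+00 -3.e-04] [-3.13665528 -2.99098686  1.52829231] [-0.48729289  0.38263064 -0.67243279] 0.015626942376875813 -1.144748143851757
```

View pics/w4.png

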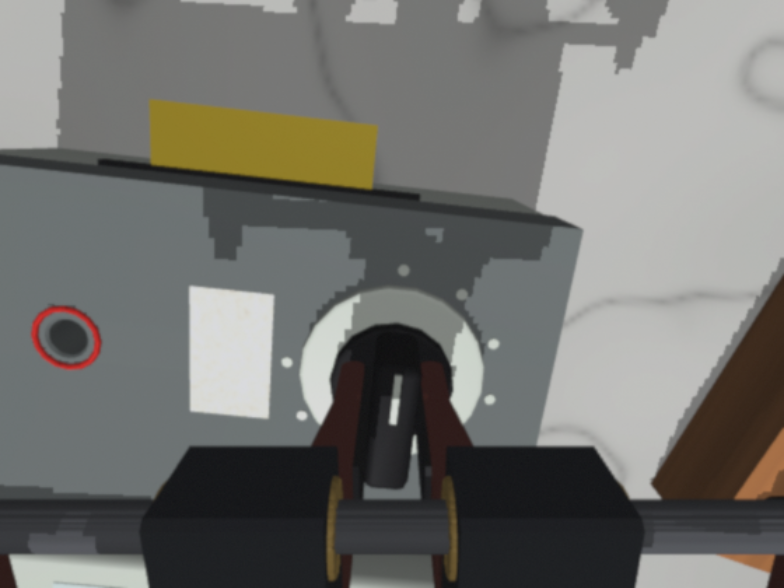

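Emit:
{"method": "step_arm", "body": {
  "targets": [0, 0, 0, 0, 2, 0, 0, 0, 0, 0, 0, 2, 0, 0, 0, 0, 0, 0, 0.5, 0, 0, 0, 0, 0, 0, 0, 0, 0, 0, 0, 0, 0, 0, 0, 0.6, 0, 0, 0, 0, 0, 0, 0.6, 0, 0, 0, 0, 0, 0, 0.6, 0, 0, 0, 0, 0, 0, 0.6, 0, 0, 0, 0, 0, 0, 0.6, 0, 0, 0, 0, 0, 0, 0.6]
}}

```text
t: 9.38
ee_pos: [0.484, -0.0244, 0.3007]
orientation: [0.707, -0.707, -0.014, 0.014]
contact_force: [-0.1, 0.3, 0.5]
width: 0.0506
```

Emit:
{"method": "step_arm", "body": {
  "targets": [0, -1, 0, 0, 0, 0, 0.7, 0, -2, 0, 0, 0, 0, 0.7, 0, -3, 0, 0, 0, 0, 0.7, 0, -2.4, 0, 0, 0, 0, 0.7, 0, -2, 0, 0, 0, 0, 0.7, 0, 0, 0, 0, 0, 0, 0.7]
}}

```text
t: 9.88
ee_pos: [0.4839, -0.0245, 0.4106]
orientation: [-0.707, 0.707, 0.017, -0.011]
contact_force: [0.1, 0.5, 0.8]
width: 0.0616
```

```bash
python3 s.py;python3 - <<'E'
from h import *
w=grab_frame("wrist"); save(w,"w5",1.4)
E
```

```text
9.8833 [ 0.48390787 -0.02450985  0.41062388] -1.7313405447226855 92.27438612718751 [ 0.0085 -1.     -0.0013] [0.14132612 0.48703517 0.80148068] [ 0.07878338 -0.11447825  0.00709092] 0.06160603682635053 0.0006301943722064607
```

View pics/w5.png

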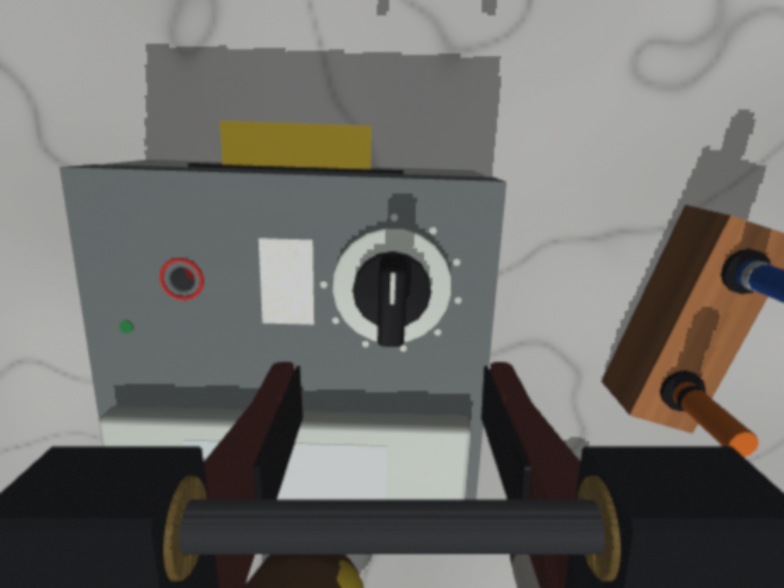

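```bash
python3 - <<'E'
from h import *
w=grab_frame("wrist"); k=1/1.4
f=w["frame"][170:260,230:330]; cv2.imwrite("pics/kc.png",cv2.resize(f[:,:,::-1],None,fx=7,fy=6.0,interpolation=cv2.INTER_CUBIC))
g=f.mean(2); 
P=lambda u,v,z:px2plane(w,u*k,v*k,z)
a,b=P(66,167,.1),P(505,181,.1); print("front edge",a,b,np.degrees(np.arctan2((b-a)[1],(b-a)[0])))
# mark: bright pixels in central region
G=w["frame"].mean(2); pts=[]
for v in range(193,221):
    row=G[v,272:288]; m=row.argmax(); ww=np.clip(row-row.min()-.4*(row.max()-row.min()),0,None)
    if row.max()>100: pts.append(((np.arange(272,288)*ww).sum()/ww.sum(),v))
pts=np.array(pts); print(pts[[0,-1]],len(pts))
X=np.array([px2plane(w,u,v,.144) for u,v in pts]); c=np.polyfit(X[:,0],X[:,1],1); print("mark line slope deg",np.degrees(np.arctan(c[0])),X[[0,-1]])
print("hole",P(182,278.5,.1),"knob",P(392.5,287,.102))
print("collar",P(684,391,.058),"top",P(742,442,.126))
E
```

```text
front edge [ 0.42399335 -0.19935767  0.1       ] [0.42218063 0.03405903 0.1       ] 90.44495231613831
[[280.16467697 197.        ]
 [279.52475248 219.        ]] 23
mark line slope deg 0.47000134927510934 [[ 0.46527247 -0.02457514  0.144     ]
 [ 0.48076422 -0.02440286  0.144     ]]
hole [ 0.48298772 -0.14285353  0.1       ] knob [ 0.48276482 -0.02370564  0.102     ]
collar [0.56233788 0.18200129 0.058     ] top [0.55983276 0.17849616 0.126     ]
```

View pics/kc.png

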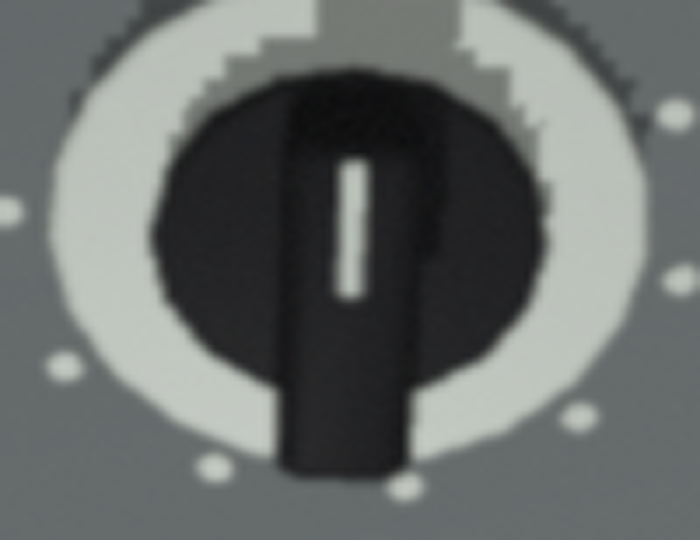

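Emit:
{"method": "step_arm", "body": {
  "targets": [1.24, 0, 2.88, 0, 0, 0, 0.7, 1.24, 0, 2.88, 0, 0, 0, 0.7, 1.24, 0, 2.88, 0, 0, 0, 0.7, 1.24, 0, 2.88, 0, 0, 0, 0.7, 1.24, 0, 2.88, 0, 0, 0, 0.7, 1.24, 0, 2.88, 0, 0, 0, 0.7, 1.24, 0, 2.88, 0, 7, 0, 0.7, 0, 0, 0, 0, 7, 0, 0.7, 0, 0, 0, 0, 3, 0, 0.7, 0, 0, 0, 0, 0, 0, 0.7]
}}

```text
t: 10.82
ee_pos: [0.5628, 0.1811, 0.402]
orientation: [-0.701, 0.702, -0.092, 0.09]
contact_force: [0.3, -0.2, -0.3]
width: 0.0612
```

```bash
python3 s.py;python3 - <<'E'
from h import *
w=grab_frame("wrist"); save(w,"w6",1.4)
for X in [(.563,.1805,.126),(.563,.1805,.06)]: print(proj(w,X)*1.4)
E
```

```text
10.8167 [0.56280484 0.18109032 0.40202635] -1.059331749585338 75.23498102353285 [-0.0035 -1.     -0.002 ] [ 0.34995315 -0.19149319 -0.34886675] [-0.00025505 -0.14416945 -0.00818712] 0.06124224824944616 0.928099974989891
[390.75514727 310.84773093]
[391.06816482 278.67317318]
```

View pics/w6.png

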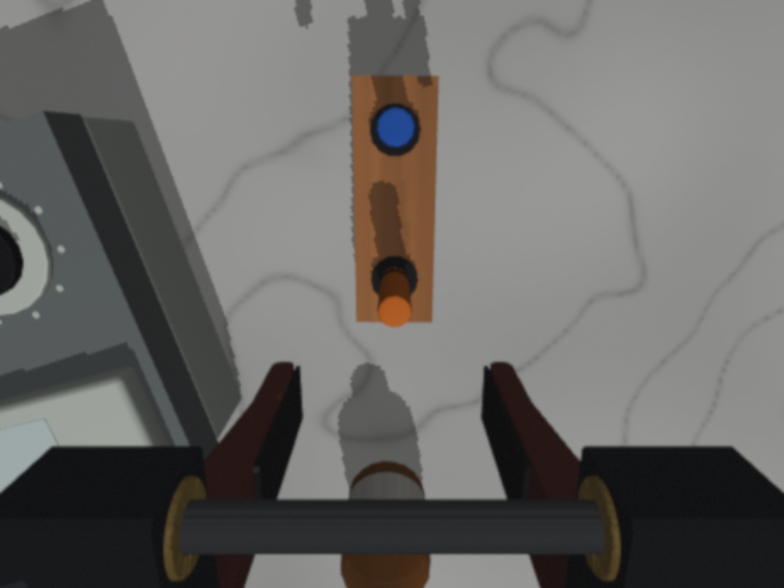

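Emit:
{"method": "step_arm", "body": {
  "targets": [0, 0, 0.1, 0, 0, 0, 0.7, 0, 2.4, 0, 0, 0, 0, 0.7, 0, 3, 0, 0, 0, 0, 0.7, 0, 3, 0, 0, 0, 0, 0.7, 0, 2, 0, 0, 0, 0, 0.7, 0, 0, 0, 0, 0, 0, 0.7]
}}

```text
t: 11.37
ee_pos: [0.5618, 0.1806, 0.2943]
orientation: [-0.7, 0.703, -0.094, 0.087]
contact_force: [0.1, -0.4, -0.5]
width: 0.0615
```

```bash
python3 s.py;python3 - <<'E'
from h import *
w=grab_frame("wrist"); save(w,"w7",1.4)
E
```

```text
11.3667 [0.56182164 0.18055085 0.29433793] -1.061154378768471 75.31324293951101 [-0.0084 -1.     -0.0047] [ 0.05690366 -0.37161459 -0.53580735] [ 0.08048293 -0.1578497   0.02939582] 0.06145602868263439 0.004246295720804483
```

View pics/w7.png

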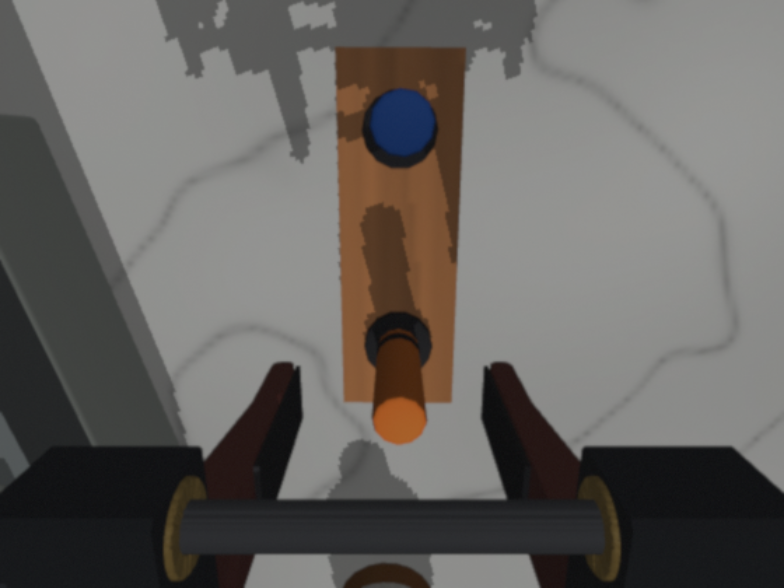

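Emit:
{"method": "step_arm", "body": {
  "targets": [0, 0, 0, 0.27, 0, -0.48, 0.7, 0, 0, 0, 0, 0, 0, 0.7, 0, 0, 0, 0, 0, 0, 0.7]
}}

```text
t: 11.67
ee_pos: [0.5633, 0.1813, 0.3032]
orientation: [0.703, -0.699, 0.086, -0.095]
contact_force: [0.1, 1.1, -0.4]
width: 0.0614
```

```bash
python3 s.py;python3 - <<'E'
from h import *
w=grab_frame("wrist"); save(w,"w8",1.4)
m=trace(w,"pin_tool"); print([(r["box"],r["p"]) for r in m])
f=w["frame"].astype(int); mk=(f[...,0]>150)&(f[...,2]<80)
v,u=np.nonzero(mk); print(u.mean(),v.mean(),u.min(),u.max(),v.min(),v.max())
T=px2plane(w,u.mean(),v.mean(),.126); print(T)
st=get_state(); M=rot(st["orientation"]); print("in tool",M.T@(T-st["ee_pos"]))
E
```

```text
11.6667 [0.56327922 0.18129017 0.30324098] -1.0599916956057123 75.28172519193045 [ 0.0119 -0.9999  0.0067] [ 0.0547433   1.08927342 -0.40196575] [ 0.07030705 -0.11180835  0.00879049] 0.06144521450924626 -0.005592700908891857
[([278.9, 252.9, 49.7, 91.6], 0.91)]
278.41212121212124 281.84363636363634 262 296 267 297
[0.56378041 0.18218521 0.126     ]
in tool [-1.55701715e-03  1.76527305e-01 -9.99222624e-05]
```

Emit:
{"method": "step_arm", "body": {
  "targets": [0, 0, 0, 0, 0, 0, 0.7, 0, 0, 0, 0, 0, 0, 0.7, 0, 0, 0, 0, 0, 0, 0.7, 0, 0, 0, 0, 0, 0, 0.7]
}}

```text
t: 12.1
ee_pos: [0.563, 0.1813, 0.3007]
orientation: [0.703, -0.7, 0.087, -0.094]
contact_force: [-0.2, -0.1, 0.2]
width: 0.0616
```

```bash
python3 s.py
```

```text
12.1 [0.56295941 0.18132264 0.3006821 ] -1.0596793134008158 75.27359907184047 [ 0.0084 -1.      0.0047] [-0.18914805 -0.06735255  0.24215258] [ 0.04679336 -0.09667542 -0.00923036] 0.061562685768977554 -0.0003174493303959025
```

Emit:
{"method": "step_arm", "body": {
  "targets": [0, 0, 0, 0, 0, 0, 0.7, 0, 0, 0, 0, 0, 0, 0.7]
}}

```text
t: 12.27
ee_pos: [0.5629, 0.1813, 0.3006]
orientation: [0.703, -0.7, 0.088, -0.094]
contact_force: [-0.1, 0.3, 0.4]
width: 0.0616
```

```bash
python3 s.py
```

```text
12.2667 [0.56293676 0.18131033 0.30055042] -1.0596927088445613 75.27360756645359 [ 0.0082 -1.      0.0046] [-0.06931562  0.26064449  0.38552127] [ 0.04532009 -0.12614593 -0.04153066] 0.06161938737457853 1.1906181214271783e-05
```

Emit:
{"method": "step_arm", "body": {
  "targets": [0, 0, 0, -0.27, 0, 0.48, 0.7, 0, 0, 0, 0, 0, 0, 0.7, 0, 0, 0, 0, 0, 0, 0.7, 0, 0, 0, 0, 0, 0, 0.7, 0, 0, 0, 0, 0, 0, 0.7]
}}

```text
t: 12.68
ee_pos: [0.563, 0.1813, 0.3006]
orientation: [0.701, -0.701, 0.091, -0.091]
contact_force: [-0.3, -0.2, -0.2]
width: 0.0616
```

```bash
python3 s.py;python3 - <<'E'
from h import *
w=grab_frame("wrist"); save(w,"w8b",1.4)
f=w["frame"].astype(int); mk=(f[...,0]>150)&(f[...,2]<80)
v,u=np.nonzero(mk); print(u.mean(),v.mean(),u.min(),u.max(),v.min(),v.max())
T=px2plane(w,u.mean(),v.mean(),.126); print(T)
st=get_state(); M=rot(st["orientation"]); print("in tool",M.T@(T-st["ee_pos"]))
E
```

```text
12.6833 [0.56296515 0.18128573 0.3006079 ] -1.0596751370541482 75.26859038910061 [-0. -1.  0.] [-0.29268085 -0.16662066 -0.21026805] [ 0.05157689 -0.13843347 -0.04944302] 0.06161897440911323 -4.168352575106837e-05
281.03554502369667 289.2582938388626 264 298 274 304
[0.56375787 0.18213949 0.126     ]
in tool [0.00054608 0.1746409  0.00099347]
```

Emit:
{"method": "step_arm", "body": {
  "targets": [0.03, 2, 0.07, 0, 0, 0, 0.7, 0, 1.5, 0, 0, 0, 0, 0.7, 0, 0.75, 0, 0, 0, 0, 0.6, 0, 0, 0, 0, 0, 0, 0, 0, 0, 0, 0, 0, 0, 0, 0, 0, 0, 0, 0, 0, 0, 0, 0, 0, 0, 0, 0, 0, 0, 0, 0, 0, 0, 0, 0, 0, 0, 0, 0, 0, 0, 0, 0, 0, 0, 0, 0, 0, 0],
  "force": 50
}}

```text
t: 13.57
ee_pos: [0.5636, 0.1819, 0.2589]
orientation: [0.701, -0.701, 0.09, -0.091]
contact_force: [-0.6, 0.4, 1.3]
width: 0.0175
```

Emit:
{"method": "step_arm", "body": {
  "targets": [0, 0, 0, 0, 0, 0, 0, 0, 0, 0, 0, 0, 0, 0, 0, 0, 0, 0, 0, 0, 0]
}}

```text
t: 13.82
ee_pos: [0.5636, 0.1819, 0.2589]
orientation: [0.701, -0.701, 0.09, -0.091]
contact_force: [-0.4, -0.2, 4.4]
width: 0.0176
```

```bash
python3 s.py
```

```text
13.8167 [0.56357008 0.18192531 0.25890184] -1.0588693075235367 75.26798031673407 [ 1.1e-03 -1.0e+00  6.0e-04] [-0.41073285 -0.17483353  4.39140265] [ 0.05687991 -0.1397792  -0.00852484] 0.01756488251537776 0.001025187739287503
```

Emit:
{"method": "step_arm", "body": {
  "targets": [0, -1, 0, 0, 0, 0, 0, 0, -2, 0, 0, 0, 0, 0, 0, -2.5, 0, 0, 0, 0, 0, 0, -2.5, 0, 0, 0, 0, 0, 0, -3, 0, 0, 0, 0, 0, 0, -3, 0, 0, 0, 0, 0, 0, -3, 0, 0, 0, 0, 0, 0, -1, 0, 0, 0, 0, 0, 0, 0, 0, 0, 0, 0, 0, 0, 0, 0, 0, 0, 0, 0]
}}

```text
t: 14.65
ee_pos: [0.5635, 0.1819, 0.4372]
orientation: [-0.701, 0.701, -0.091, 0.09]
contact_force: [-0.5, 0.3, -2.1]
width: 0.0174
```

Emit:
{"method": "step_arm", "body": {
  "targets": [0, 0, 0, 0, 0, 0, 0, 0, 0, 0, 0, 0, 0, 0, 0, 0, 0, 0, 0, 0, 0]
}}

```text
t: 14.9
ee_pos: [0.5635, 0.1819, 0.4357]
orientation: [-0.701, 0.702, -0.092, 0.089]
contact_force: [-0.0, 0.5, -1.4]
width: 0.0175
```

```bash
python3 s.py;python3 - <<'E'
from h import *
w=grab_frame("wrist"); save(w,"w9",1.4)
w=grab_frame("scene"); f=w["frame"][60:210,270:470]; cv2.imwrite("pics/s9.png",cv2.resize(f[:,:,::-1],None,fx=4,fy=4))
st=get_state(); M=rot(st["orientation"])
d=np.array([.484,-.1447,0])-st["ee_pos"]; print(M.T@d)
E
```

```text
14.9 [0.56354254 0.18193635 0.43573141] -1.058883293641472 75.27071138055926 [-0.0033 -1.     -0.0018] [-0.02754827  0.54266025 -1.41974294] [ 0.06156876 -0.14893689 -0.01382808] 0.01751623194469541 -8.872570560924942e-05
[ 0.00701404  0.43707172 -0.3356269 ]
```

View pics/w9.png

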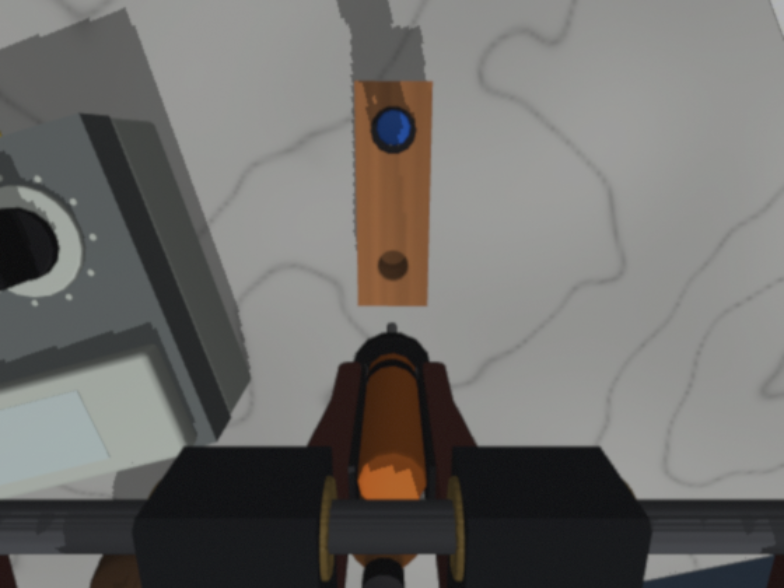

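View pics/s9.png

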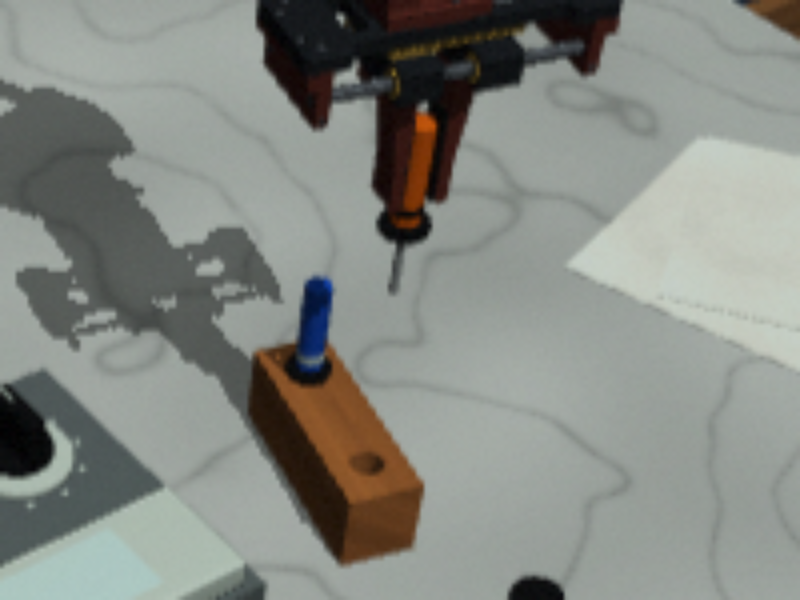

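Emit:
{"method": "step_arm", "body": {
  "targets": [0.07, 0, -3.36, 0, 0, 0, 0, 0.07, 0, -3.36, 0, 0, 0, 0, 0.07, 0, -3.36, 0, 0, 0, 0, 0.07, 0, -3.36, 0, 0, 0, 0, 0.07, 0, -3.36, 0, 0, 0, 0, 0.07, 0, -3.36, 0, 0, 0, 0, 0.07, 0, -3.36, 0, 0, 0, 0, 0.07, 0, -3.36, 0, 0, 0, 0, 0.07, 0, -3.36, 0, 0, 0, 0, 0.07, 0, -3.32, 0, 0, 0, 0]
}}

```text
t: 15.83
ee_pos: [0.4841, -0.1459, 0.4379]
orientation: [-0.701, 0.701, -0.091, 0.091]
contact_force: [-0.2, 0.0, 0.1]
width: 0.0177
```

Emit:
{"method": "step_arm", "body": {
  "targets": [0, 0, 0, 0, 0, 0, 0, 0, 0, 0, 0, 0, 0, 0, 0, 0, 0, 0, 0, 0, 0, 0, 0, 0, 0, 0, 0, 0, 0, 0, 0, 0, 0, 0, 0]
}}

```text
t: 16.25
ee_pos: [0.4852, -0.1433, 0.4381]
orientation: [0.701, -0.701, 0.09, -0.09]
contact_force: [-0.2, 0.7, -0.7]
width: 0.0174
```

```bash
python3 s.py;python3 - <<'E'
from h import *
w=grab_frame("wrist"); save(w,"w10",1.4)
f=w["frame"][190:330,200:360]; cv2.imwrite("pics/w10c.png",cv2.resize(f[:,:,::-1],None,fx=5,fy=4))
s=grab_frame("scene"); g=s["frame"][80:230,190:340]; cv2.imwrite("pics/s10.png",cv2.resize(g[:,:,::-1],None,fx=4,fy=4))
st=get_state(); M=rot(st["orientation"])
tip=st["ee_pos"]+M@[0,.249,0]; print("tip",tip,"wrist px",proj(w,tip),"scene",proj(s,tip))
print("hole wrist",proj(w,[.484,-.1447,.1]),"scene",proj(s,[.484,-.1447,.1]))
E
```

```text
16.25 [ 0.48520106 -0.14330818  0.43810345] -1.6701149946265517 75.38207580545777 [-0.e+00 -1.e+00  3.e-04] [-0.23004096  0.74226205 -0.66669937] [ 0.07145338 -0.13907047  0.06943338] 0.017360750268132507 0.0066677101131062955
tip [ 0.4851596  -0.14341419  0.1891302 ] wrist px [278.7625404  233.11985848] scene [227.75521709 165.94423851]
hole wrist [277.17132915 197.59558124] scene [229.5872139  195.25794526]
```

View pics/w10c.png

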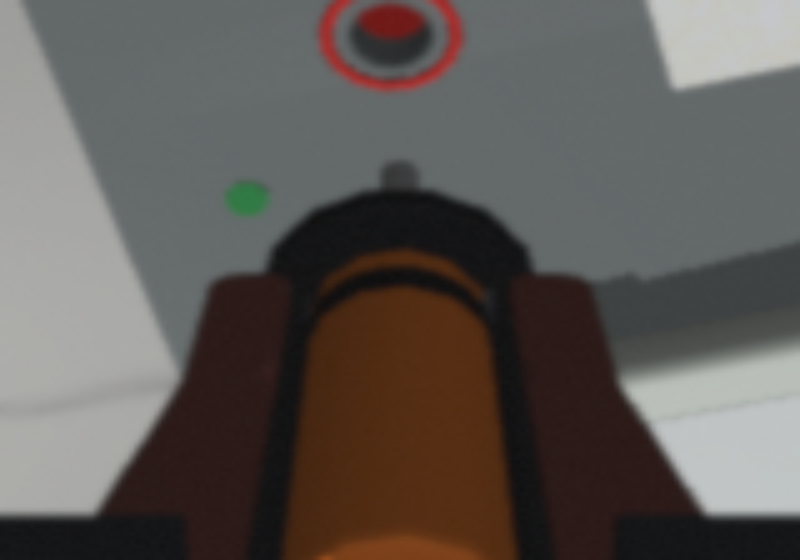

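View pics/s10.png

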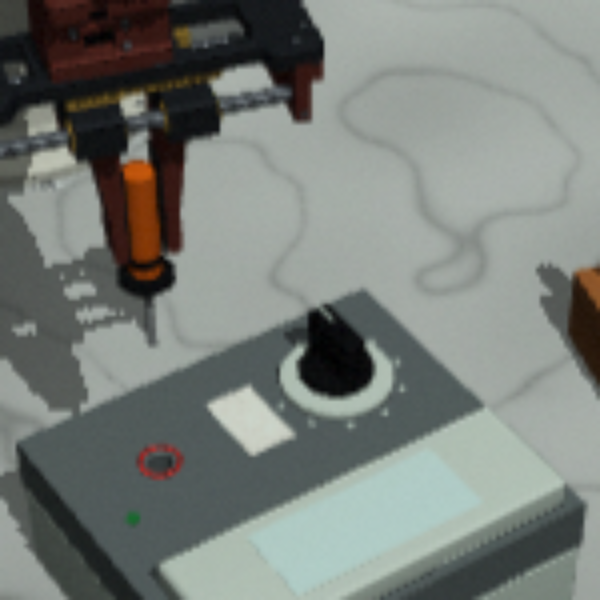

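Emit:
{"method": "step_arm", "body": {
  "targets": [0, 1.5, 0, 0, 0, 0, 0, 0, 2.5, 0, 0, 0, 0, 0, 0, 2.2, 0, 0, 0, 0, 0, 0, 1.2, 0, 0, 0, 0, 0, 0, 0.3, 0, 0, 0, 0, 0, 0, 0, 0, 0, 0, 0, 0, 0, 0, 0, 0, 0, 0, 0, 0, 0, 0, 0, 0, 0, 0, 0, 0, 0, 0, 0, 0, 0]
}}

```text
t: 17.1
ee_pos: [0.485, -0.1445, 0.3628]
orientation: [-0.701, 0.701, -0.09, 0.092]
contact_force: [-0.2, -0.4, -0.8]
width: 0.0176
```

```bash
python3 s.py;python3 - <<'E'
from h import *
w=grab_frame("wrist"); 
f=w["frame"][190:330,200:360]; cv2.imwrite("pics/w11c.png",cv2.resize(f[:,:,::-1],None,fx=5,fy=4))
s=grab_frame("scene"); g=s["frame"][150:230,190:290]; cv2.imwrite("pics/s11.png",cv2.resize(g[:,:,::-1],None,fx=7,fy=7))
st=get_state(); M=rot(st["orientation"])
tip=st["ee_pos"]+M@[0,.249,0]; print("tip",tip,"wrist px",proj(w,tip),"scene",proj(s,tip))
print("hole wrist",proj(w,[.484,-.1447,.1]),"scene",proj(s,[.484,-.1447,.1]))
E
```

```text
17.1 [ 0.48503059 -0.14448877  0.36277052] -1.6705035480563666 75.27219799742491 [ 2.5e-03 -1.0e+00 -3.0e-04] [-0.24502154 -0.43155448 -0.77145296] [-0.0030614  -0.13076181  0.05380393] 0.01757295747262176 0.00030566315217583906
tip [ 0.4853665  -0.14464918  0.11322584] wrist px [279.0143962  232.44289196] scene [229.54181762 191.44938916]
hole wrist [278.45979545 224.02959743] scene [229.5872139  195.25794526]
```

View pics/w11c.png

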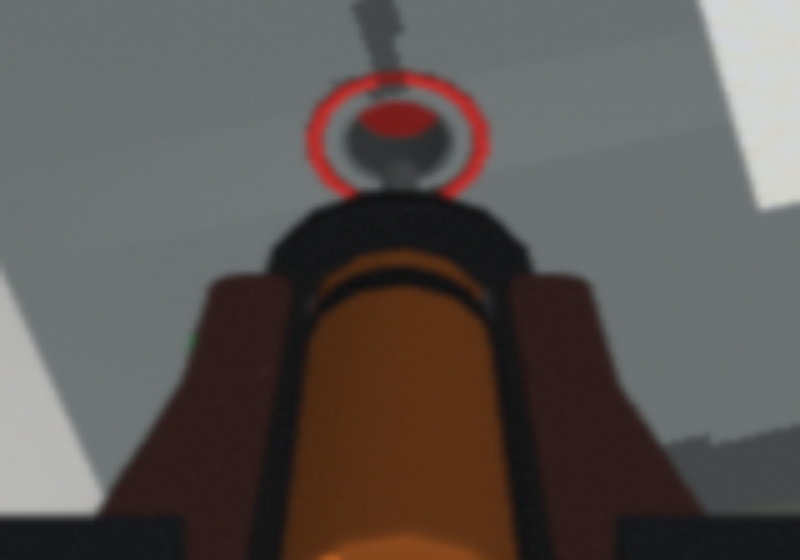

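View pics/s11.png

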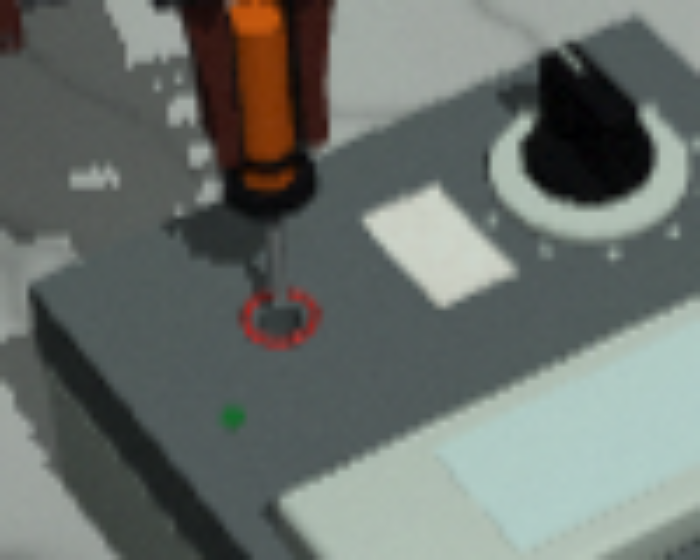

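Emit:
{"method": "step_arm", "body": {
  "targets": [-0.08, 0.5, 0, 0, 0, 0, 0, 0, 0.7, 0, 0, 0, 0, 0, 0, 0.7, 0, 0, 0, 0, 0, 0, 0.7, 0, 0, 0, 0, 0, 0, 0.4, 0, 0, 0, 0, 0, 0, 0, 0, 0, 0, 0, 0, 0, 0, 0, 0, 0, 0, 0, 0, 0, 0, 0, 0, 0, 0]
}}

```text
t: 17.87
ee_pos: [0.4841, -0.1443, 0.3314]
orientation: [-0.701, 0.701, -0.091, 0.091]
contact_force: [-0.1, 0.1, -0.8]
width: 0.0171
```

```bash
python3 s.py
```

```text
17.8667 [ 0.48411905 -0.14425989  0.33137035] -1.6706939403517531 75.27133947878167 [ 3.e-04 -1.e+00 -0.e+00] [-0.08543304  0.09151546 -0.7673414 ] [ 0.06151775 -0.19349169 -0.07285735] 0.01709071270269127 5.757080998591846e-05
```

Emit:
{"method": "step_arm", "body": {
  "targets": [0, 0.3, 0, 0, 0, 0, 0, 0, 0.2, 0, 0, 0, 0, 0, 0, 0, 0, 0, 0, 0, 0, 0, 0, 0, 0, 0, 0, 0, 0, 0, 0, 0, 0, 0, 0]
}}

```text
t: 18.28
ee_pos: [0.4842, -0.1443, 0.3266]
orientation: [-0.701, 0.701, -0.09, 0.091]
contact_force: [0.6, -0.3, 1.4]
width: 0.0172
```

Emit:
{"method": "step_arm", "body": {
  "targets": [0, 0.2, 0, 0, 0, 0, 0, 0, 0, 0, 0, 0, 0, 0, 0, 0, 0, 0, 0, 0, 0, 0, 0, 0, 0, 0, 0, 0]
}}

```text
t: 18.62
ee_pos: [0.4842, -0.1443, 0.3245]
orientation: [-0.701, 0.701, -0.09, 0.091]
contact_force: [0.9, 0.3, 3.5]
width: 0.0179
```

Emit:
{"method": "step_arm", "body": {
  "targets": [0, 0.2, 0, 0, 0, 0, 0, 0, 0, 0, 0, 0, 0, 0, 0, 0, 0, 0, 0, 0, 0, 0, 0, 0, 0, 0, 0, 0]
}}

```text
t: 18.95
ee_pos: [0.4842, -0.1443, 0.3225]
orientation: [-0.701, 0.701, -0.09, 0.091]
contact_force: [1.1, -1.4, 5.5]
width: 0.0175
```

Emit:
{"method": "step_arm", "body": {
  "targets": [0, 0.1, 0, 0, 0, 0, 0, 0, 0, 0, 0, 0, 0, 0, 0, 0, 0, 0, 0, 0, 0, 0, 0, 0, 0, 0, 0, 0]
}}

```text
t: 19.28
ee_pos: [0.4842, -0.1443, 0.3216]
orientation: [-0.701, 0.701, -0.09, 0.091]
contact_force: [0.2, 0.4, 5.8]
width: 0.0175
```

Emit:
{"method": "step_arm", "body": {
  "targets": [0, 0.1, 0, 0, 0, 0, 0, 0, 0, 0, 0, 0, 0, 0, 0, 0, 0, 0, 0, 0, 0, 0, 0, 0, 0, 0, 0, 0]
}}

```text
t: 19.62
ee_pos: [0.4841, -0.1442, 0.3215]
orientation: [-0.701, 0.701, -0.09, 0.091]
contact_force: [-0.0, 1.1, 9.5]
width: 0.0173
```

```bash
python3 s.py
```

```text
19.6167 [ 0.48410877 -0.14424762  0.32149882] -1.6707002211715545 75.27253927744377 [ 1.7e-03 -1.0e+00 -2.0e-04] [-0.03169494  1.07592486  9.50831547] [0.09849798 0.00220611 0.00468858] 0.01728299944853365 -6.0461836710601347e-05
```

Emit:
{"method": "step_arm", "body": {
  "targets": [0, 0.1, 0, 0, 0, 0, 0, 0, 0, 0, 0, 0, 0, 0, 0, 0, 0, 0, 0, 0, 0, 0, 0, 0, 0, 0, 0, 0, 0, 0, 0, 0, 0, 0, 0, 0, 0, 0, 0, 0, 0, 0, 0, 0, 0, 0, 0, 0, 0]
}}

```text
t: 20.2
ee_pos: [0.4841, -0.1442, 0.3213]
orientation: [-0.701, 0.701, -0.09, 0.092]
contact_force: [-1.8, -0.0, 13.4]
width: 0.0174
```

Emit:
{"method": "step_arm", "body": {
  "targets": [0, 0, 0, 0, 0, 0, 0, 0, 0, 0, 0, 0, 0, 0, 0, 0, 0, 0, 0, 0, 0, 0, 0, 0, 0, 0, 0, 0, 0, 0, 0, 0, 0, 0, 0, 0, 0, 0, 0, 0, 0, 0, 0, 0, 0, 0, 0, 0, 0]
}}

```text
t: 20.78
ee_pos: [0.4841, -0.1442, 0.3213]
orientation: [-0.701, 0.701, -0.09, 0.092]
contact_force: [-1.3, 0.7, 13.1]
width: 0.0174
```

```bash
python3 s.py;python3 - <<'E'
from h import *
w=grab_frame("wrist"); save(w,"w12",1.4)
s=grab_frame("scene"); g=s["frame"][100:250,190:340]; cv2.imwrite("pics/s12.png",cv2.resize(g[:,:,::-1],None,fx=4,fy=4))
E
```

```text
20.7833 [ 0.48408109 -0.14421276  0.32132334] -1.6706712830068364 75.2734650582654 [ 2.6e-03 -1.0e+00 -3.0e-04] [-1.28479124  0.7216841  13.08466215] [0.19923816 0.23599921 0.03369695] 0.017414714868930932 -0.0001681741696302197
```

View pics/w12.png

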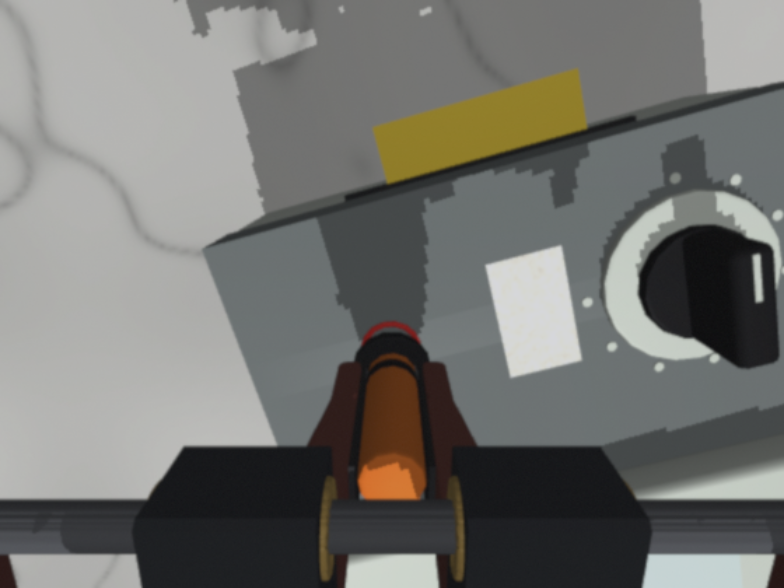

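View pics/s12.png

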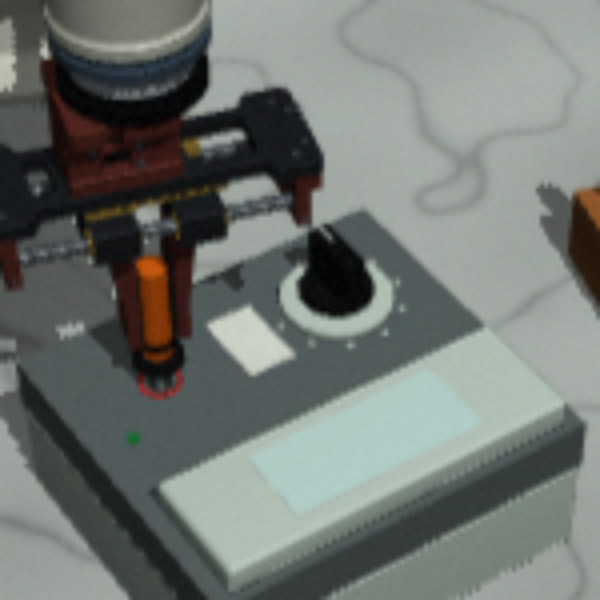

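The pin is in the hole with its collar just above the red ring (wrist picture, about 391, 340). The tool is upright, the knob is still at its stop, and the push is steady at about 13 N. I'm handing it in.

```bash
python3 -c "
from workcell import sign_off
print(sign_off())"
```

```text
the job is handed in; nothing more can be done
None
```

I turned the darkness knob fully anticlockwise first, then used the orange pin tool to push the reset button fully down, and handed the job in at about 20.9 s of the 72 s.

- **Knob:** I turned it about 69° until the grip twisted on the bar against the end stop. After release, the bar's mark lay within 0.1° of the printer's own x axis, pointing to the front.
- **Button:** With the tool upright and the pin through the hole, the arm stopped moving down and the force rose sharply, which is the hard stop. The push held steady at about 13 N, and the pin tip came out at about 0.072 m against the 0.073 m expected for fully down. I did not see the button itself, because the collar hides it.
- **Tool and grip:** The tool is still gripped and the gripper is within 0.2° of vertical.
- **Other things:** I touched nothing else. The marker was still in its hole when I lifted the tool. I took no last picture of the bottle and coconuts.

On the way I corrected a tilt reading that was only the arm settling, and undid that correction before gripping the tool. The camera measurements agreed with each other to about 1 to 3 mm.

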